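# Stow the growth chamber's spare hardware in its foam-cut tray

### The arm

A 7-joint arm with a two-finger parallel gripper is mounted at the origin on the work surface. World frame = base frame: x ahead of the robot, y to its left, z up, the work surface at z = 0. Lengths are in m, angles in rad, forces in N, time in s.
With the tool pointing down it reaches from about 0.425 to 0.95 m from the base axis. Payload 4.7 kg.
Tool frame: the origin (TCP) lies between the finger pads; the fingertips stand 25 mm ahead of it and the grasp point (between the pads) lies 6 mm ahead of it; x points along the fingers, z is the direction in which the jaws open and shut, and the axes are right-handed (so a half turn about x gives the same grasp; the last joint's range is limited). The gripper opens to 85 mm and grips with 20 to 120 N. Pads are 22 mm wide; open, the fingers measure 114 mm over their backs; the gripper's body (76 mm by 85 mm) begins 54 mm behind the grasp point. The pads swing forward as they close: fully open they stand 13 mm farther back than shut.
Start: joints at [1.097, 0.469, -0.049, 1.532, 0.024, 1.141, -0.082], TCP at [0.29, -0.609, 0.256] pointing down, gripper open.
Joint ranges: [-2.59, 2.59], [-0.33, 1.99], [-1.39, 1.29], [0.1, 2.45], [-1.04, 4.18], [0.21, 1.99], [-2.66, 2.66]. Speed limits (rad/s): [2.57, 2.57, 3.14, 3.14, 3.14, 3.14, 3.14].

### API

Orientations are given as a 3x3 rotation matrix whose columns are the frame's x, y, z axes.
In Python, from rig import * gives the robot as it stands. Calls block until the motion is done:
- movep(position, orientation): joint-space move of the TCP to a pose.
- move_l(position, attitude=None, feed=0.15, until_force=None): straight line of the TCP; attitude=None keeps the orientation; feed is the mean speed in m/s. With until_force (N) it stops when the force on the tool has changed by that much, and returns True; else False.
- move_joints(angles): joint-space move.
- command_gripper(opening, newtons=None): finger opening in m; newtons is the grip in N (None keeps the last); returns when the fingers have stopped.
- sleep(seconds).
- inverse_kinematics(position, orientation): joint angles nearest the present ones, or None.
- sense(): the state.
- camera(name): name is "scene" or "top" or "wrist"; returns (picture, depth): 480x640x3 uint8, red, green, blue; 480x640 float32, m along the optical axis (not along the pixel's ray), 0 where there is no reading.
- camera_params(name): a dict with "K" (3x3 intrinsics, pixels), "dist" ([k1, k2, p1, p2, k3] as OpenCV has them; the pictures are not rectified), "position" and "rotation" of the camera in the world; the wrist camera has in their place "tool_from_camera" (4x4, takes a point from camera to tool coordinates, whose origin is the TCP and whose axes are the tool frame's). Camera axes: x right, y down, z forward; pixel columns grow to the right and rows downward; lengths in m; the calibration is good to about 2 mm. A picture is of the moment at which its call begins: read the wrist's pose just before it. camera_params takes no time and is no camera call.
A pose or a line that the arm cannot do raises Unreachable and nothing moves.
- finish_job(): hands the job in, once; it reports no verdict.
The state is a dict: "time_s": time; "joint_pos": joint angles; "qd": joint speeds; "joint_efforts": joint torques, N m; "position": TCP position; "tcp_rot": TCP orientation; "wrist_force": force on the tool from outside, world axes, zero at the start; "ft_torque": the same for the moment, N m; "finger_gap": finger opening in m.
Only numpy, scipy, OpenCV 4.12 (cv2) and the standard library are available. Lean on these libraries where they do the work, as an engineer would, in place of code of your own. Each camera call takes 0.05 s, during which the arm holds its last target.

### The job

The four hardware pieces serviced for the plant growth chamber stand loose on the bench: two square-flanged cable connectors (a large and a small one), the oval port cover and the solenoid valve. Put each one upright in the foam cut-out of the stowage tray that was made for it (the cut-outs follow the outline and size of the pieces' undersides, the larger square being for the larger connector), sitting flat on the floor of its cut-out. Set the pieces down rather than dropping them, and do not knock over the glass beaker or the amber sample bottle that stand among them.

Things in the scene. Friction and masses are not known exactly. Their poses are not given: they have to be found in the camera images.
- conn_large_mid (a point): the large cable connector: aluminium, standing on a 56 x 56 x 5 mm square flange, with a round barrel 40 mm in diameter rising from it to 56 mm above its underside; dark contact face on top. The point is on the barrel's axis, half-way up (28 mm above the underside); x and y run along the flange's sides, z up. Grip the barrel at this height or a little above, so that the fingertips stay above the flange and the foam. About 0.18 kg.
- conn_small_mid (a point): the small cable connector: like the large one and just as tall, but a 38 x 38 x 5 mm flange and a barrel 26 mm in diameter, 56 mm tall in all. The point is on the barrel's axis, 28 mm above the underside; x and y run along the flange's sides, z up. Grip it as the large one. About 0.09 kg.
- port_cover_bar (a point): the oval port cover: an aluminium plate 96 x 60 mm with half-round ends, 10 mm thick, lying flat, with a bow handle of 12 mm round steel bar over its middle, 60 mm between its legs' centre lines, along the plate's long axis, top of the bar 48 mm above the underside. The point is the middle of the bar, 42 mm above the underside (32 mm above the plate's top face); x runs along the bar and the long axis, y across it, z up. Grip the bar across y. About 0.28 kg.
- valve_mid (a point): the solenoid valve: a brass body 80 mm long, 26 mm wide and 24 mm high, with a black square coil in its middle, 40 mm long, 34 mm wide, from 24 to 54 mm height, and a round steel nut on top to 60 mm. The point is on its upright centre line, 30 mm above the underside; x runs along the long body, y across it, z up. Grip the coil across y (34 mm). About 0.32 kg.
- cut_large_floor (a point): the large square cut-out (for the large connector), 72 x 72 mm, 8 mm deep, in one of four foam inserts, 132 x 132 x 20 mm, black on top with a light grey floor showing in the cut-out, side by side in the shallow aluminium tray at the far side of the work area (tray walls reach 26 mm above the bench). The point is the centre of the cut-out's floor, 15 mm above the bench; the foam's top is 8 mm higher. z is up; x and y run along the square's sides.
- cut_small_floor (a point): the small square cut-out (for the small connector), 54 x 54 mm, 8 mm deep, in one of four foam inserts, 132 x 132 x 20 mm, black on top with a light grey floor showing in the cut-out, side by side in the shallow aluminium tray at the far side of the work area (tray walls reach 26 mm above the bench). The point is the centre of the cut-out's floor, 15 mm above the bench; the foam's top is 8 mm higher. z is up; x and y run along the square's sides.
- cut_oval_floor (a point): the oval cut-out with half-round ends (for the port cover), 112 x 76 mm, 8 mm deep, in one of four foam inserts, 132 x 132 x 20 mm, black on top with a light grey floor showing in the cut-out, side by side in the shallow aluminium tray at the far side of the work area (tray walls reach 26 mm above the bench). The point is the centre of the cut-out's floor, 15 mm above the bench; the foam's top is 8 mm higher. z is up; x runs along its long axis, y across.
- cut_long_floor (a point): the narrow rectangular cut-out (for the solenoid valve), 96 x 42 mm, 8 mm deep, in one of four foam inserts, 132 x 132 x 20 mm, black on top with a light grey floor showing in the cut-out, side by side in the shallow aluminium tray at the far side of the work area (tray walls reach 26 mm above the bench). The point is the centre of the cut-out's floor, 15 mm above the bench; the foam's top is 8 mm higher. z is up; x runs along its long axis, y across.
- beaker_mid (a point): a small clear glass beaker, 38 mm in diameter, 58 mm tall, standing among the pieces; not to be knocked over. The point is on its axis, 29 mm up; z is its axis.
- vial_mid (a point): an amber sample bottle with a white cap, 30 mm in diameter, 58 mm tall, standing among the pieces; not to be knocked over. The point is on its axis, 29 mm up; z is its axis.
Not all that is in view belongs to the job. What is shaped like the part that bears port_cover_bar but red is not meant.

How it is judged:
At the end, for the whole second after the job is handed in: Each of the four pieces stands upright (within 0.1 rad) and at rest in its own cut-out, its centre within 13 mm of the cut-out's centre in the horizontal and its underside within 4 mm of the cut-out's floor (horizontal distance between conn_large_mid and cut_large_floor below 0.013 m and z of conn_large_mid in the frame of cut_large_floor between 0.024 and 0.032 m and angle between each of conn_large_mid, conn_small_mid, port_cover_bar, valve_mid's own z axis and vertical below 0.1 rad and linear speed of each of conn_large, conn_small, port_cover, valve below 0.02 m/s and horizontal distance between conn_small_mid and cut_small_floor below 0.013 m and z of conn_small_mid in the frame of cut_small_floor between 0.024 and 0.032 m and horizontal distance between port_cover_bar and cut_oval_floor below 0.013 m and z of port_cover_bar in the frame of cut_oval_floor between 0.038 and 0.046 m and horizontal distance between valve_mid and cut_long_floor below 0.013 m and z of valve_mid in the frame of cut_long_floor between 0.026 and 0.034 m); the robot touches nothing.
It fails at once if the glass beaker or the amber sample bottle is knocked over (angle between any of beaker_mid, vial_mid's own z axis and vertical above 0.6 rad).
It fails at once if a piece is dropped (falls free of the gripper faster than 0.7 m/s) ((linear speed of conn_large above 0.7 m/s and contact force between conn_large and the fingers below 0.05 N) or (linear speed of conn_small above 0.7 m/s and contact force between conn_small and the fingers below 0.05 N) or (linear speed of port_cover above 0.7 m/s and contact force between port_cover and the fingers below 0.05 N) or (linear speed of valve above 0.7 m/s and contact force between valve and the fingers below 0.05 N)).
It also fails if it takes over 128 s, if anything falls off the work surface, if the arm or the gripper's body presses on something with over 40 N, if the wrist force passes 120 N, or if a joint passes its speed limit or range.

## Working session

There is one attempt and no reset: what is moved stays moved. The work goes in short steps, each a Python script; the robot and the scene stay as the last script left them, time stands still between calls to the robot, and variables do not carry over. Pictures are saved under pics/ and viewed, and the job is handed in when it is done.

```bash
mkdir -p pics; python3 - <<'E'
from rig import *
import cv2,numpy as np
for n in ["scene","top","wrist"]:
    p,d=camera(n); cv2.imwrite(f"pics/{n}0.png",p[:,:,::-1]); np.savez(f"pics/{n}0.npz",p=p,d=d)
    c=camera_params(n); print(n,{k:np.round(v,4).tolist() for k,v in c.items()})
s=sense(); print({k:np.round(v,3).tolist() for k,v in s.items()})
E
```

```text
scene {'K': [[604.9361, 0.0, 315.0358], [0.0, 604.9361, 227.4203], [0.0, 0.0, 1.0]], 'dist': [-0.0442, 0.0, 0.0, 0.0, 0.0], 'position': [1.1546, 0.4827, 0.9613], 'rotation': [[-0.532, 0.6223, -0.5742], [0.8465, 0.3754, -0.3774], [-0.0193, -0.6869, -0.7265]]}
top {'K': [[481.5967, 0.0, 320.9808], [0.0, 481.5967, 239.5397], [0.0, 0.0, 1.0]], 'dist': [-0.0588, 0.0, 0.0, 0.0, 0.0], 'position': [0.2824, 0.0398, 1.2091], 'rotation': [[-0.0191, -0.9874, 0.1569], [-0.9998, 0.0192, -0.0005], [-0.0025, -0.1569, -0.9876]]}
wrist {'K': [[345.2816, 0.0, 319.226], [0.0, 345.2816, 239.8535], [0.0, 0.0, 1.0]], 'dist': [0.0067, 0.0, 0.0, 0.0, 0.0], 'tool_from_camera': [[0.0002, -0.3174, 0.9483, -0.1168], [0.0002, -0.9483, -0.3174, 0.0813], [1.0, 0.0003, -0.0001, 0.0011], [0.0, 0.0, 0.0, 1.0]]}
{'time_s': 0.15, 'joint_pos': [1.097, 0.469, -0.049, 1.533, 0.024, 1.141, -0.082], 'qd': [-0.001, -0.003, 0.0, -0.004, 0.001, -0.001, -0.0], 'joint_efforts': [0.001, -51.076, -0.046, -23.798, 0.011, 0.005, 0.0], 'position': [0.29, -0.609, 0.256], 'tcp_rot': [[-0.001, 0.903, 0.43], [0.001, 0.43, -0.903], [-1.0, -0.0, -0.002]], 'wrist_force': [0.845, -0.679, 0.197], 'ft_torque': [0.055, 0.041, -0.041], 'finger_gap': 0.086}
```

View pics/top0.png

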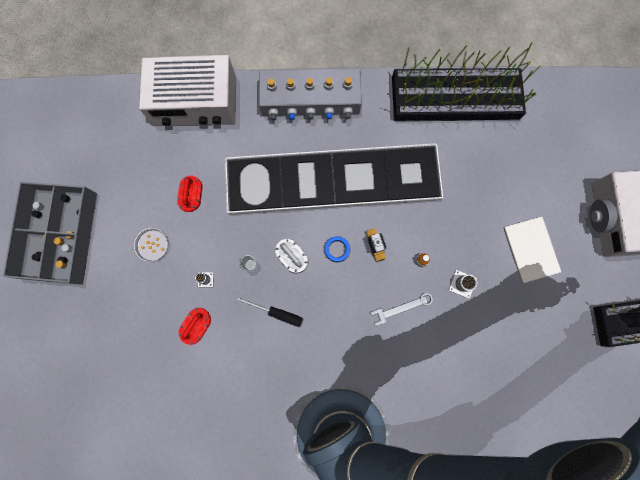

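View pics/scene0.png

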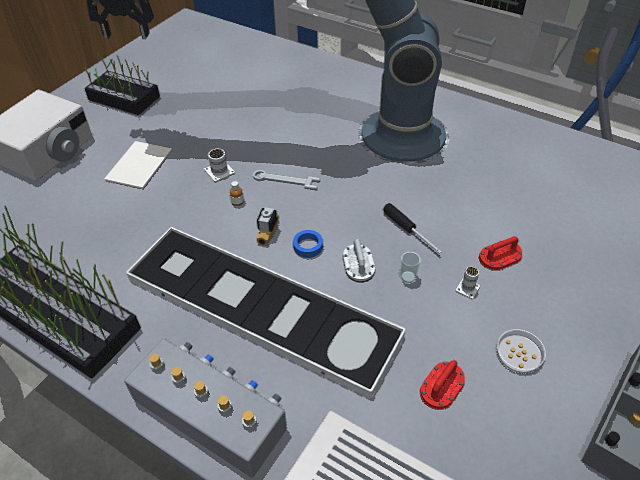

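View pics/wrist0.png

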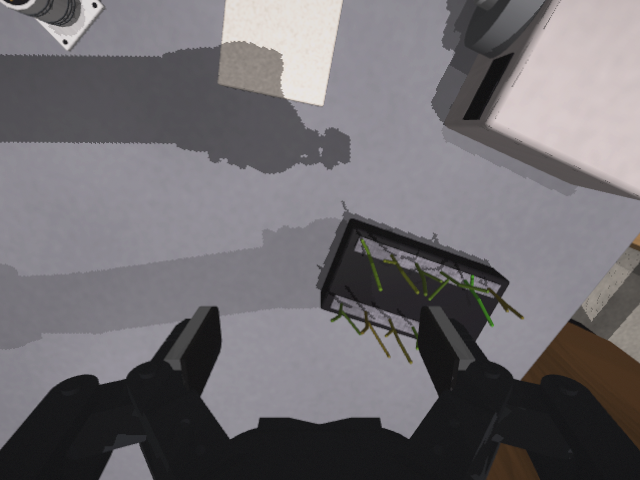

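```bash
cat > h.py <<'E'
import numpy as np,cv2
def cast(c,px,z,R=None,t=None):
    R=np.array(c["rotation"]) if R is None else R; t=np.array(c["position"]) if t is None else t
    px=np.asarray(px,float).reshape(-1,1,2)
    u=cv2.undistortPoints(px,np.array(c["K"]),np.array(c["dist"])).reshape(-1,2)
    d=np.c_[u,np.ones(len(u))]@R.T
    return t+d*((z-t[2])/d[:,2])[:,None]
E
python3 - <<'E'
from rig import *
from h import *
p=np.load("pics/top0.npz")["p"]; c=camera_params("top")
g=cv2.cvtColor(p,cv2.COLOR_RGB2GRAY)
roi=np.zeros_like(g); roi[152:207,234:434]=1
m=((g>120)&(roi>0)).astype(np.uint8)
for k in cv2.findContours(m,cv2.RETR_EXTERNAL,cv2.CHAIN_APPROX_NONE)[0]:
    if cv2.contourArea(k)<100: continue
    w=cast(c,k.reshape(-1,2),.015)[:,:2].astype(np.float32)
    r=cv2.minAreaRect(w); print("cut",np.round(r[0],4),np.round(r[1],4),round(r[2],1))
for n,(u,v) in dict(large=(464,283),small=(204,279),cover=(291,255),valve=(376,245),vial=(423,260),beak=(250,264)).items():
    print(n,np.round(cast(c,[(u,v)],.02)[0],3))
b=p[225:315,180:500][:,:,::-1]
a=cv2.resize(b[:,:160],None,fx=5,fy=5,interpolation=cv2.INTER_CUBIC);cv2.imwrite("pics/ca.png",a)
a=cv2.resize(b[:,160:],None,fx=5,fy=5,interpolation=cv2.INTER_CUBIC);cv2.imwrite("pics/cb.png",a)
E
```

```text
cut [ 0.5612 -0.1524] [0.1917 0.0131] 89.0
cut [ 0.5655 -0.0792] [0.0056 0.3402] 2.9
cut [ 0.6414 -0.1948] [0.0513 0.0507] 3.2
cut [ 0.6344 -0.0616] [0.0697 0.0722] 2.4
cut [0.6275 0.0732] [0.0934 0.0414] 2.7
cut [0.6212 0.2069] [0.1088 0.0746] 0.6
cut [0.6958 0.1389] [0.2441 0.0163] 88.7
large [ 0.355 -0.313  0.02 ]
small [0.378 0.331 0.02 ]
cover [0.434 0.115 0.02 ]
valve [ 0.455 -0.098  0.02 ]
vial [ 0.415 -0.214  0.02 ]
beak [0.413 0.217 0.02 ]
```

View pics/ca.png

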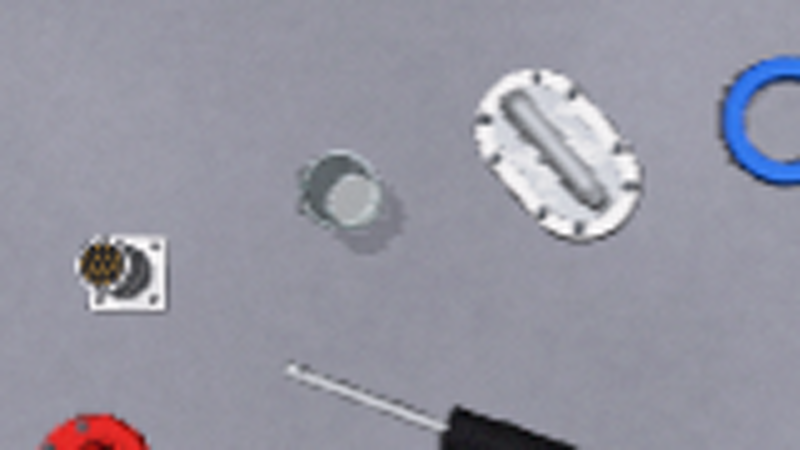

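View pics/cb.png

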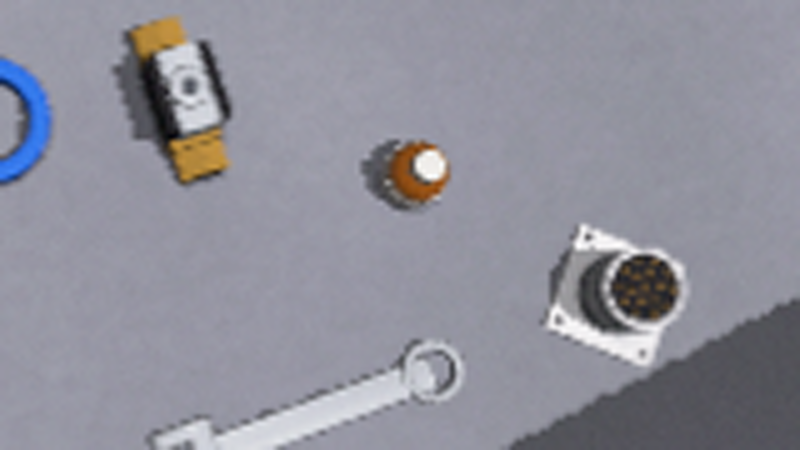

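```bash
python3 - <<'E'
from rig import *
from h import *
p=np.load("pics/top0.npz")["p"]; c=camera_params("top")
def q(pts,o,z): return cast(c,np.array(pts,float)/5-.4+np.array(o),z)[:,:2]
A=(180,225);B=(340,225)
s=q([(166,235),(166,310),(90,310)],A,.005); print("small",(s[0]+s[2])/2,q([(101,264)],A,.056),[np.linalg.norm(s[0]-s[1]),np.linalg.norm(s[1]-s[2])],np.degrees(np.arctan2(*(s[0]-s[1])[::-1])))
s=q([(583,225),(547,325),(650,365)],B,.005); print("large",(s[0]+s[2])/2,q([(647,287)],B,.056),[np.linalg.norm(s[0]-s[1]),np.linalg.norm(s[1]-s[2])],np.degrees(np.arctan2(*(s[0]-s[1])[::-1])))
s=q([(130,30),(180,15),(230,165),(182,185)],B,.024); d=s[0]+s[1]-s[2]-s[3]; print("valve",s.mean(0),np.linalg.norm(d)/2,np.degrees(np.arctan2(d[1],d[0])),q([(189,87)],B,.06))
g=cv2.cvtColor(p,cv2.COLOR_RGB2GRAY); m=np.zeros_like(g); m[234:276,272:312]=g[234:276,272:312]>172
k=max(cv2.findContours(m,0,1)[0],key=cv2.contourArea); r=cv2.minAreaRect(cast(c,k.reshape(-1,2),.01)[:,:2].astype(np.float32)); print("cover",r)
s=q([(510,100),(600,200)],A,.046); print(s.mean(0),np.linalg.norm(s[0]-s[1]),np.degrees(np.arctan2(*(s[0]-s[1])[::-1])))
for n,P,a in [("large",(.355,-.313),60),("small",(.378,.331),90),("cover",(.434,.115),0),("valve",(.455,-.098),0),("tl",(.635,-.062),0)]:
  for y in range(-180,180,30):
    t=np.radians(y); zz=np.array([np.cos(t),np.sin(t),0]); x=np.array([0,0,-1.]); R=np.c_[x,np.cross(zz,x),zz]
    J=inverse_kinematics([*P,.2],R); J2=inverse_kinematics([*P,.04],R)
    print(n,y,None if J is None else round(J[6],2),None if J2 is None else round(J2[6],2))
E
```

```text
small [0.37886726 0.33168049] [[0.37906665 0.33249979]] [np.float64(0.03766377072112562), np.float64(0.03834924962859166)] 0.8072789736979666
large [ 0.35505606 -0.3143957 ] [[ 0.35536208 -0.31446603]] [np.float64(0.05406124726623796), np.float64(0.05494950594346368)] -23.074072069131745
valve [ 0.45610207 -0.09665695] 0.08044421437399618 16.31306908609513 [[ 0.45629667 -0.09686803]]
cover ((0.43550384044647217, 0.11509962379932404), (0.09378594160079956, 0.059814535081386566), 41.17073059082031)
[0.43159602 0.11398289] 0.06612330068926471 40.99998133429133
large -180 -2.45 -2.27
large -150 -1.95 -1.84
large -120 -1.46 -1.42
large -90 -0.96 -0.98
large -60 -0.46 -0.54
large -30 0.03 -0.09
large 0 0.52 0.36
large 30 1.01 0.81
large 60 1.5 1.27
large 90 1.99 1.7
large 120 2.26 1.8
large 150 -2.58 -2.01
small -180 1.83 1.43
small -150 2.35 1.95
small -120 -2.63 -2.41
small -90 -2.26 -2.24
small -60 -2.42 -2.47
small -30 -1.58 -1.84
small 0 -1.17 -1.38
small 30 -0.67 -0.84
small 60 -0.19 -0.4
small 90 0.29 0.17
small 120 0.89 0.38
small 150 1.3 0.91
cover -180 2.37 1.84
cover -150 -2.58 -2.1
cover -120 -2.62 -1.94
cover -90 -2.13 -2.26
cover -60 -1.63 -1.86
cover -30 -1.14 -1.45
cover 0 -0.64 -0.91
cover 30 -0.15 -0.39
cover 60 0.33 0.12
cover 90 0.81 0.64
cover 120 1.32 0.92
cover 150 1.85 1.32
valve -180 -2.59 -1.99
valve -150 -2.53 -2.47
valve -120 -2.03 -2.03
valve -90 -1.54 -1.6
valve -60 -1.04 -1.16
valve -30 -0.54 -0.71
valve 0 -0.04 -0.25
valve 30 0.46 0.2
valve 60 0.96 0.69
valve 90 1.44 1.19
valve 120 1.76 1.28
valve 150 2.29 1.8
tl -180 -2.51 -2.26
tl -150 -2.6 -2.52
tl -120 -2.12 -2.09
tl -90 -1.65 -1.66
tl -60 -1.2 -1.25
tl -30 -0.72 -0.82
tl 0 -0.24 -0.36
tl 30 0.23 0.1
tl 60 0.74 0.57
tl 90 1.25 1.1
tl 120 1.53 1.33
tl 150 2.06 1.85
```

```bash
cat >> h.py <<'E'
def rot(deg):
    t=np.radians(deg); z=np.array([np.cos(t),np.sin(t),0]); x=np.array([0,0,-1.]); return np.c_[x,np.cross(z,x),z]
def wcast(rig,px,z,s):
    c=rig.camera_params("wrist"); T=np.array(c["tool_from_camera"]); R=np.array(s["tcp_rot"]); t=np.array(s["position"])
    return cast(c,px,z,R@T[:3,:3],R@T[:3,3]+t)
def shot(rig,name):
    s=rig.sense(); p,d=rig.camera("wrist"); cv2.imwrite(f"pics/{name}.png",p[:,:,::-1]); np.savez(f"pics/{name}.npz",p=p,d=d,position=s["position"],tcp_rot=s["tcp_rot"])
    return s
def pick(rig,xy,yaw,zt,opening,N):
    R=rot(yaw); rig.command_gripper(opening)
    rig.move_l([*xy,zt+.05],R,.15); rig.move_l([*xy,zt],R,.08)
    rig.command_gripper(0.0,N); s=rig.sense(); print("gap",s["finger_gap"],"t",s["time_s"])
    rig.move_l([*xy,.18],R,.15); s=rig.sense(); print("gap",s["finger_gap"],"F",np.round(s["wrist_force"],2),"t",s["time_s"])
def place(rig,xy,yaw,zt,release):
    R=rot(yaw); rig.movep([*xy,.18],R); rig.move_l([*xy,zt+.02],R,.12); 
    hit=rig.move_l([*xy,zt-.003],R,.02,until_force=4); s=rig.sense(); print("hit",hit,"pos",np.round(s["position"],4),"want z",zt,"t",s["time_s"])
    rig.command_gripper(release); rig.sleep(.2)
    rig.move_l([*xy,.16],R,.15)
E
python3 - <<'E'
import rig
from h import *
print(np.linalg.det(rot(20)))
rig.movep([.355,-.314,.2],rot(-23)); s=shot(rig,"w1"); print(s["time_s"],np.round(s["position"],4))
E
```

```text
1.0
1.325 [ 0.3552 -0.3157  0.2004]
```

View pics/w1.png

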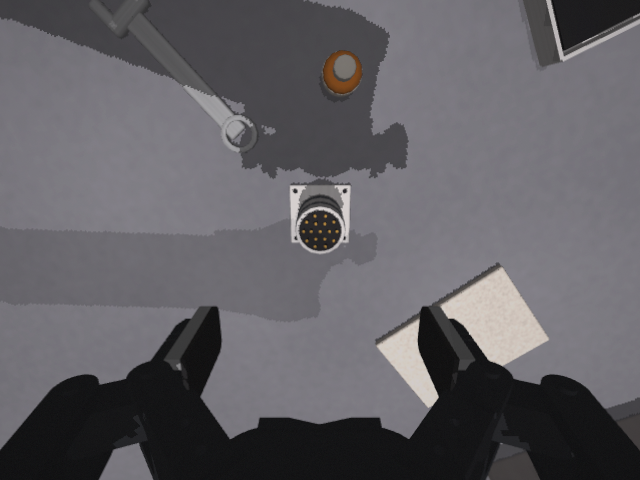

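The wrist view shows the large connector with its flange aligned to the image and its barrel top at about (320,230). The vial at (342,73) is well clear.

```bash
python3 - <<'E'
import rig
from h import *
s=np.load("pics/w1.npz")
xy=wcast(rig,[(320,230.5)],.056,s)[0,:2]; print(xy, wcast(rig,[(291,185),(351,185),(320.5,214)],.005,s))
xy=(xy+np.array([.3552,-.3144]))/2; print(xy)
pick(rig,xy,-23,.042,.065,50)
shot(rig,"w2")
E
```

```text
[ 0.35687875 -0.31532524] [[ 0.34365203 -0.27979631  0.005     ]
 [ 0.39359748 -0.30113805  0.005     ]
 [ 0.35762872 -0.3151358   0.005     ]]
[ 0.35603938 -0.31486262]
gap 0.038811690850412604 t 3.7083
gap 0.03874438425564607 F [ 0.45 -0.66 -2.8 ] t 4.775
```

View pics/w2.png

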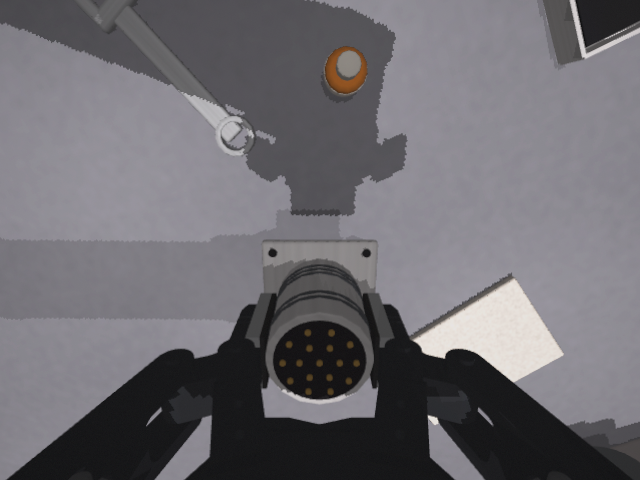

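The connector is held centred and upright at (320,358). I'll place it now.

```bash
python3 - <<'E'
import rig
from h import *
place(rig,(.6338,-.0616),2.8,.057,.06)
rig.move_l([.56,-.07,.2],rot(2.8)); shot(rig,"w3"); 
E
```

```text
hit True pos [ 0.6337 -0.0616  0.0578] want z 0.057 t 8.125
```

View pics/w3.png

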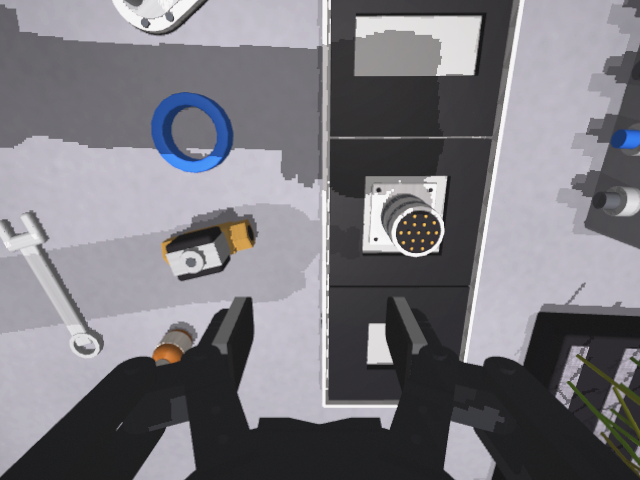

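```bash
python3 - <<'E'
import rig
from h import *
s=np.load("pics/w3.npz"); p=s["p"][:,:,::-1]
cv2.imwrite("pics/w3z.png",cv2.resize(p[160:270,340:470],None,fx=5,fy=5,interpolation=cv2.INTER_CUBIC))
print("top",wcast(rig,[(417.5,230)],.071,s)[0],"nut",wcast(rig,[(191.5,262)],.06,s)[0])
E
```

```text
top [ 0.6331311  -0.06039289  0.071     ] nut [ 0.45968643 -0.09901248  0.06      ]
```

View pics/w3z.png

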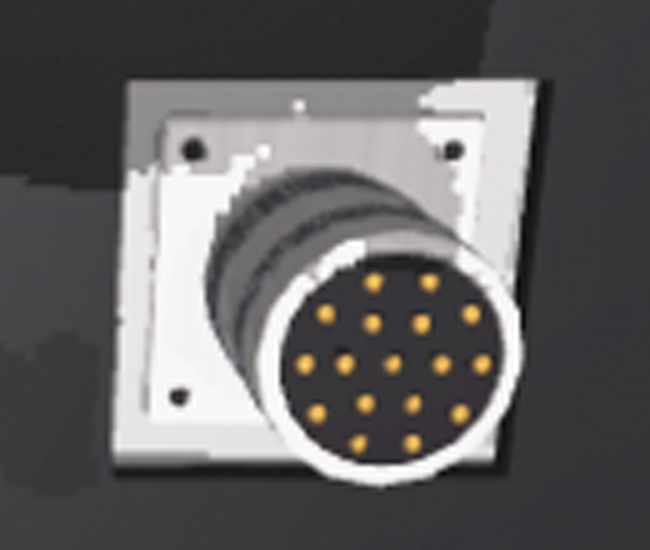

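The large connector sits inside its cut-out with floor showing on every side. I'll do the valve next.

```bash
python3 - <<'E'
import rig
from h import *
rig.movep([.458,-.098,.2],rot(106)); rig.sleep(.3); shot(rig,"w4")
E
```

```text
(no output)
```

View pics/w4.png

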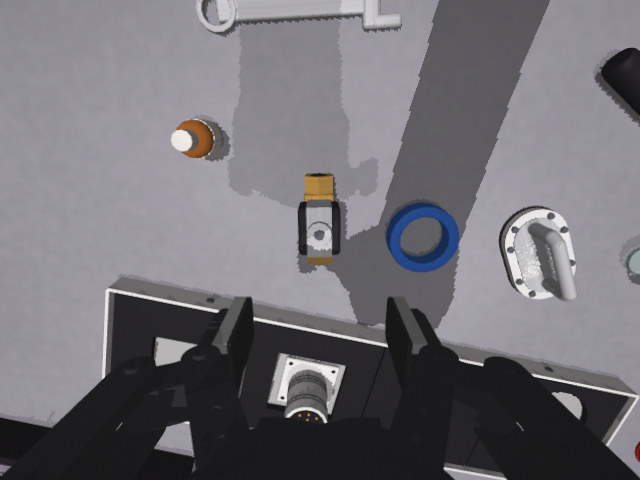

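```bash
python3 - <<'E'
import rig
from h import *
s=np.load("pics/w4.npz")
xy=wcast(rig,[(319.5,235.5)],.06,s)[0,:2]; print(xy,s["position"])
xy=.7*xy+.3*np.array([.4562,-.0968])
pick(rig,xy,106,.045,.06,60)
shot(rig,"w5")
place(rig,(.6268,.0732),92.8,.060,.052)
rig.move_l([.56,.06,.2],rot(92.8)); shot(rig,"w6")
E
```

```text
[ 0.45896119 -0.09851607] [ 0.45811964 -0.09787769  0.20000791]
gap 0.03340480485319842 t 14.35
gap 0.03289941977073306 F [ 0.03  0.89 -3.46] t 15.4
hit True pos [0.6266 0.0731 0.0607] want z 0.06 t 18.275
```

View pics/w5.png

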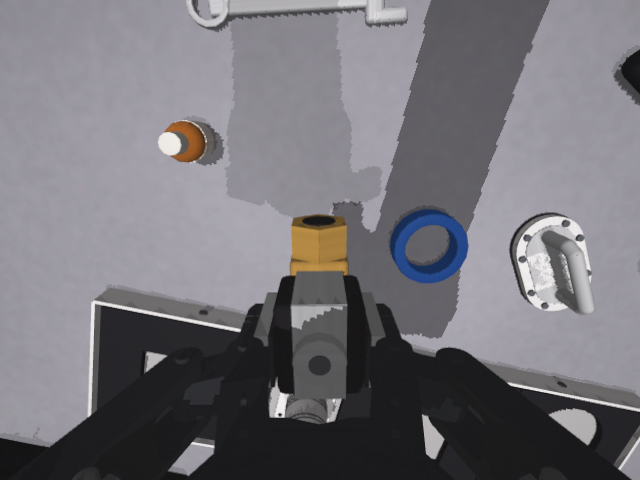

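View pics/w6.png

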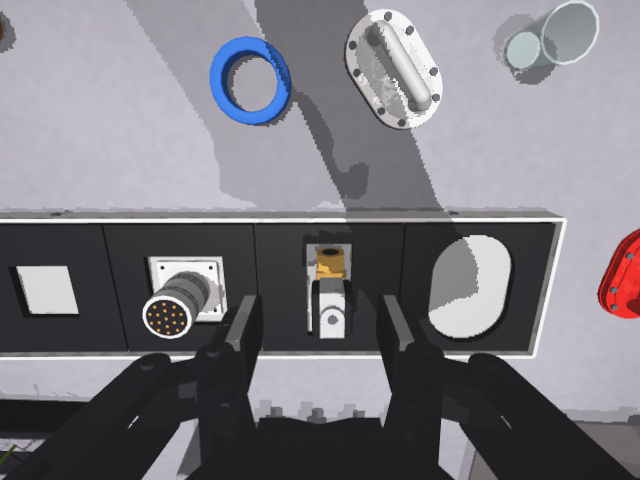

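The valve sits in its cut-out at (330,290), with the small brass end and nut centred across the width. I'll do the cover next.

```bash
python3 - <<'E'
import rig
from h import *
rig.movep([.434,.115,.2],rot(131)); rig.sleep(.3); shot(rig,"w7")
E
```

```text
(no output)
```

View pics/w7.png

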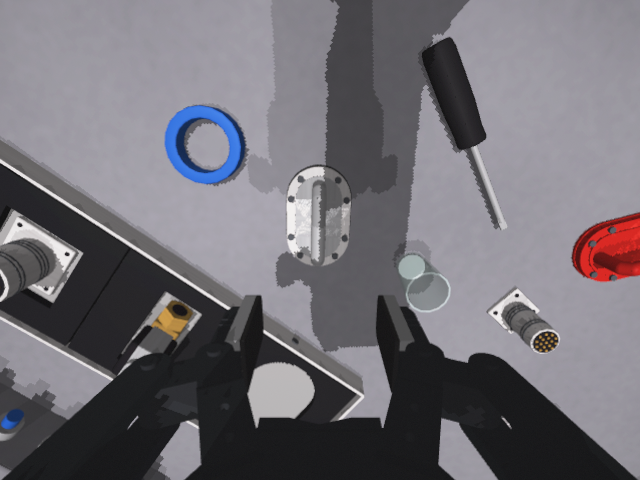

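```bash
python3 - <<'E'
import rig
from h import *
s=np.load("pics/w7.npz")
xy=wcast(rig,[(319,216)],.01,s)[0,:2]; print(xy,s["position"], wcast(rig,[(318.5,221)],.048,s))
xy=.6*xy+.4*np.array([.4345,.1148])
pick(rig,xy,131,.049,.045,60)
shot(rig,"w8")
E
```

```text
[0.4335276  0.11244755] [0.43478641 0.11484308 0.19995625] [[0.42950997 0.10840974 0.048     ]]
gap 0.009994388639807002 t 23.5583
gap 0.01012603978813579 F [-0.77  0.12 -2.88] t 24.5833
```

View pics/w8.png

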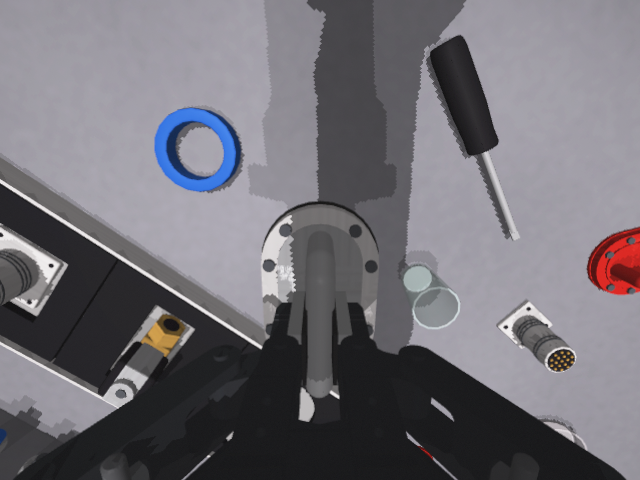

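```bash
python3 - <<'E'
import rig
from h import *
s=np.load("pics/w8.npz"); t=s["position"]; R=s["tcp_rot"]
for z,px in [(.142,[(320,203)]),(.176,[(320,234),(320,398)])]: print(z,(wcast(rig,px,z,s)-t)@R)
E
```

```text
0.142 [[ 0.03713001  0.0481543  -0.00062342]]
0.176 [[ 0.00312214  0.0441044  -0.00070461]
 [ 0.00298117 -0.02992892 -0.00063663]]
```

```bash
python3 - <<'E'
import rig
from h import *
place(rig,(.6202,.2069),92.8,.064,.035)
rig.move_l([.54,.2,.22],rot(92.8)); shot(rig,"w9")
E
```

```text
hit True pos [0.62   0.2068 0.0645] want z 0.064 t 27.3167
```

View pics/w9.png

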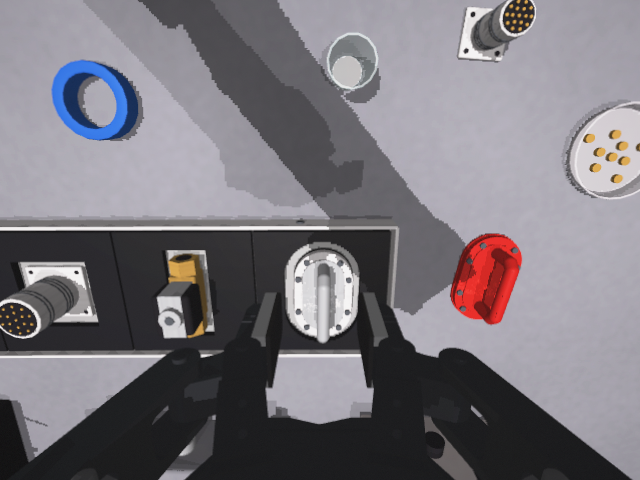

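The cover sits flush in the oval. I'll do the small connector next.

```bash
python3 - <<'E'
import rig
from h import *
rig.movep([.379,.332,.2],rot(90.8)); rig.sleep(.3); shot(rig,"w10")
E
```

```text
(no output)
```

View pics/w10.png

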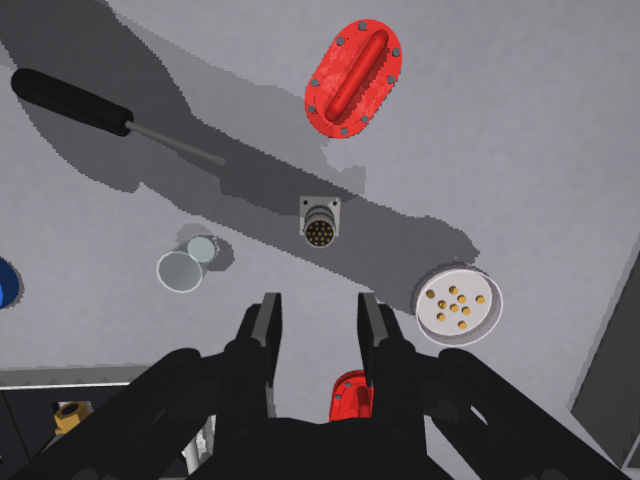

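```bash
python3 - <<'E'
import rig
from h import *
s=np.load("pics/w10.npz")
xy=wcast(rig,[(320,234)],.056,s)[0,:2]; print(xy,s["position"])
xy=.6*xy+.4*np.array([.379,.332])
pick(rig,xy,90.8,.042,.05,40)
shot(rig,"w11")
place(rig,(.6406,-.1948),92.8,.057,.045)
rig.move_l([.56,-.19,.22],rot(92.8)); shot(rig,"w12")
E
```

```text
[0.38091504 0.33090405] [0.38001219 0.3313312  0.19991155]
gap 0.02533620696400267 t 33.025
gap 0.025158326833480488 F [ 0.22  0.46 -0.55] t 34.0917
hit True pos [ 0.6404 -0.1948  0.0576] want z 0.057 t 38.15
```

View pics/w12.png

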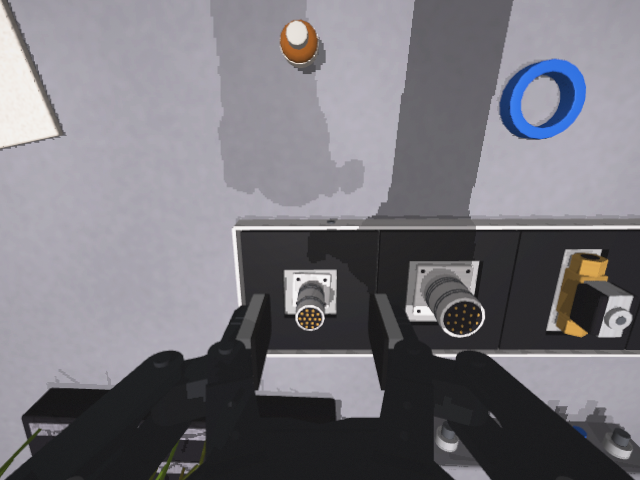

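Everything looks seated. I'll do a final check from the fixed cameras with the arm moved back.

```bash
python3 - <<'E'
import rig
from h import *
rig.movep([.45,-.35,.3],rot(0)); 
o=[]
for n in ("top","scene"):
    p,d=rig.camera(n); np.savez(f"pics/{n}9.npz",p=p,d=d); o.append(p[:,:,::-1])
    if n=="top": D=d
a=cv2.resize(o[0][135:285,190:450],(780,450),interpolation=cv2.INTER_CUBIC); cv2.imwrite("pics/t9.png",a)
cv2.imwrite("pics/s9.png",cv2.resize(o[1][170:420,90:430],(800,588),interpolation=cv2.INTER_CUBIC))
# heights above floor: depth -> world z at piece tops
c=rig.camera_params("top"); K=c["K"]
Rc=np.array(c["rotation"]); v,u=np.mgrid[140:218,220:446]
dd=D[140:218,220:446]; uv=cv2.undistortPoints(np.stack([u.ravel(),v.ravel()],1).astype(float).reshape(-1,1,2),np.array(K),np.array(c["dist"])).reshape(-1,2)
P=(np.c_[uv,np.ones(len(uv))]*dd.reshape(-1,1))@Rc.T+np.array(c["position"])
for n,x,y,top in [("L",.633,-.0616,.071),("S",.640,-.195,.071),("C",.620,.207,.063),("V",.6265,.073,.075)]:
    q=P[(np.hypot(P[:,0]-x,P[:,1]-y)<.045)]; h=np.percentile(q[:,2],99.5); w=q[q[:,2]>h-.006]; print(n,"top",h.round(4),"want",top,"centre",w[:,:2].mean(0).round(4),len(w))
E
```

```text
L top 0.0754 want 0.071 centre [ 0.6308 -0.059 ] 154
S top 0.0744 want 0.071 centre [ 0.638  -0.1937] 71
C top 0.0662 want 0.063 centre [0.6198 0.2062] 86
V top 0.0779 want 0.075 centre [0.6228 0.0736] 56
```

View pics/t9.png

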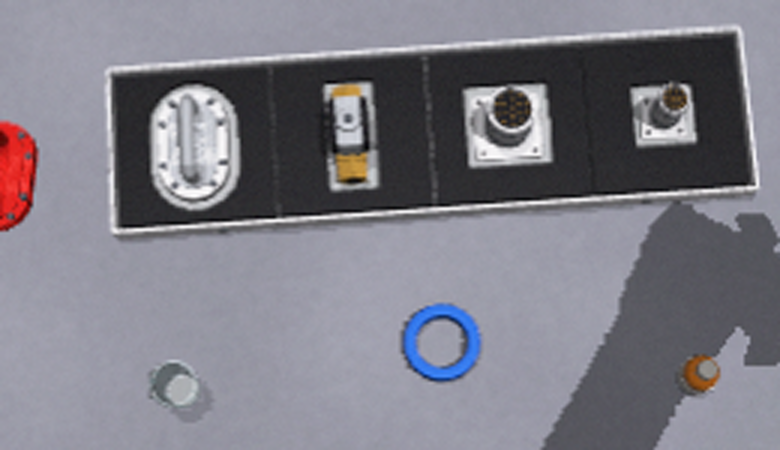

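View pics/s9.png

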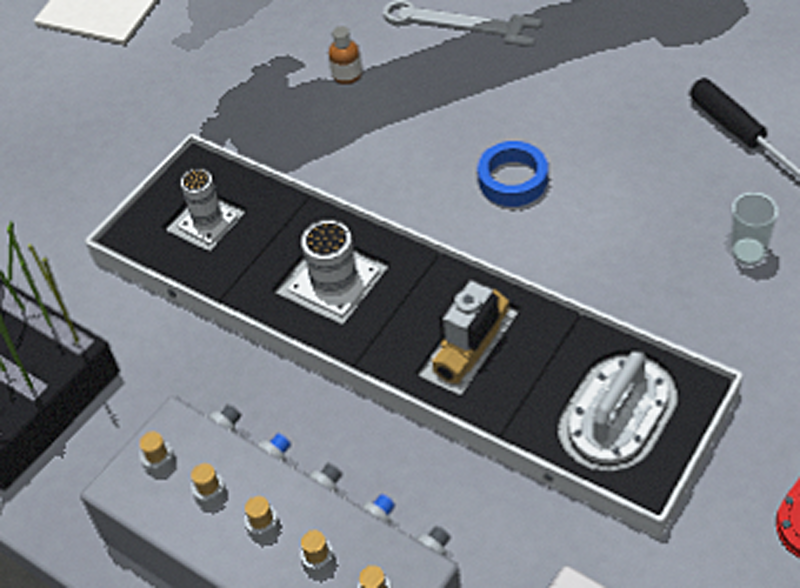

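```bash
python3 - <<'E'
from rig import *
print(sense()["time_s"]); finish_job()
E
```

```text
41.4917
the job is handed in; nothing more can be done
```

I put all four pieces upright in their own cut-outs and handed the job in at 41.5 s; it reports no verdict.

- **Seating:** Every piece touched down 0.5–0.8 mm above the height I expected for sitting on the floor. The final top, scene and wrist pictures show each one flat, with floor visible around it.
- **Glassware:** The beaker and the amber bottle are still standing, and the arm was clear of everything at hand-in.
- **Check that disagreed:** The top camera's depth put the tops 3–4 mm higher than they should be, by about the same amount for all four. I took that as depth or calibration error because the touchdown heights and the pictures don't support it.
- **Centring:** That same depth reading puts the pieces within about 4 mm of the cut-out centres I measured, against the 13 mm allowed.

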